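Find the cam lock's hidden notch and open the potter's tool drawer

ROBOT

A 6-joint arm with a two-finger parallel gripper is mounted at the origin on the work surface. World frame = base frame: x ahead of the robot, y to its left, z up, the work surface at z = 0. Lengths are in m, angles in rad, forces in N, time in s.
With the tool pointing down it reaches from about 0.3 to 0.875 m from the base axis. Payload 4.2 kg.
Tool frame: the origin (TCP) lies midway between the tips of the shut fingers; the grasp point (between the pads) lies 19 mm behind it; z points along the fingers, y is the line along which they close (so a half turn about z gives the same grasp; the last joint's range is limited). The gripper opens to 85 mm and grips with 20 to 120 N. Pads are 22 mm wide; open, the fingers measure 114 mm over their backs; the gripper's body (76 mm by 85 mm) begins 54 mm behind the grasp point. The pads swing forward as they close: fully open they stand 13 mm farther back than shut.
Start: joints at [-1.183, 0.32, 1.565, -0, 1.257, -0.02], TCP at [0.228, -0.528, 0.231] pointing down, gripper open.
Joint ranges: [-3.11, 3.11], [-0.84, 2.01], [0.21, 2.61], [-1.34, 4.49], [0.05, 2.63], [-2.56, 2.56]. Speed limits (rad/s): [2.57, 2.57, 3.14, 3.14, 3.14, 3.14].

INTERFACE

Orientations are given as a rotation vector (axis times angle).
In Python, from plant import env gives the robot as it stands. The module is installed in compiled form; this text tells all that it offers. Calls block until the motion is done:
- env.move_to(position, orientation): joint-space move of the TCP to a pose.
- env.move_l(position, feed=0.15, orientation=None): straight line of the TCP; orientation=None keeps the orientation; feed is the mean speed in m/s.
- env.movej(angles): joint-space move.
- env.gripper_open() and env.gripper_close(): open the fingers fully, or close them until they stop; the grip force is fixed at half the most.
- env.dwell(seconds).
- env.ik(position, orientation): joint angles nearest the present ones, or None.
- env.get_state(): the state.
- env.get_image(name): name is "scene" or "top" or "wrist"; returns the picture (420x560x3 uint8, red, green, blue); there is no depth.
- env.camera_params(name): a dict with "mtx" (3x3 intrinsics, pixels), "R" (3x3) and "t" (3): a world point X has camera coordinates R X + t; the wrist camera has in their place "T_tool_cam" (4x4, takes a point from camera to tool coordinates, whose origin is the TCP and whose axes are the flange's). Camera axes: x right, y down, z forward; pixel columns grow to the right and rows downward; lengths in m; the calibration is good to about 2 mm. A picture is of the moment at which its call begins: read the wrist's pose just before it. camera_params takes no time and is no camera call.
A pose or a line that the arm cannot do raises env.PlanningError and nothing moves.
- env.hand_in(): hands the job in; it is judged then, once.
The state is a dict: "t": time; "qpos": joint angles; "qvel": joint speeds; "effort": joint torques, N m; "ee_pos": TCP position; "orientation": TCP orientation; "wrist_force": force on the tool from outside, world axes, zero at the start; "moment": the same for the moment, N m; "width": opening from 0.0 (shut) to 1.0 (fully open); "grasp_force": force on a finger pad.
Only numpy, scipy, OpenCV 4.12 (cv2) and the standard library are available. Lean on these libraries where they do the work, as an engineer would, in place of code of your own. Each camera call takes 0.05 s, during which the arm holds its last target. There are 200 camera calls.

TASK

Open the upper drawer of the blue tool chest by at least 80 mm and let go of it. It is held by a cam lock: first turn the red knob on the chest's top clockwise (seen from above), feeling for the unmarked notch into which it drops and stopping there, for only there is the drawer free. Pull gently: if the drawer does not slide with a light pull the lock is not in its notch, so do not force it; leave the other things where they are.

Things in the scene. Friction and masses are not known exactly. Their poses are not given: they have to be found in the camera images.
- chest: Blue steel tool chest with dark wood fronts, fixed to the bench: 180 mm deep (its x), 280 mm wide (its y), 150 mm high. Origin under its centre, on the bench; its front faces its own -x, towards the robot. The knob's upright axis stands at chest x = -40 mm, y = 0, on a flat steel disc 84 mm across and 5 mm thick.
- knob: Red bar knob on the chest's top, turning about its upright z. Origin on its axis, 155 mm above the bench, under a black skirt 52 mm across, 8 mm high. On it stands the red bar: 48 mm long (its x), 16 mm thick (its y), spanning 8 to 41 mm above the origin. It starts 0 to 0.15 rad clockwise of a stop at which its x is 0.6 rad anticlockwise of the chest's x; a second stop is 1.8 rad clockwise of the first.
- knob_grip (a point): On the knob's axis, 28 mm above its origin: the height to grip the bar; axes as the knob's. Feel: turning takes about 0.06 N m. Over the notch, 0.15 rad wide, the knob first pulls itself on (up to 0.2 N m), the torque crosses zero at the middle, then it resists with up to 0.3 N m, after which it is past the notch and turns as before.
- lock_disc (a point): Centre of the steel disc's top under the knob, 155 mm above the bench; axes as the chest's. The one notch, unmarked and unseen, lies 0.4 to 1.5 rad clockwise of the knob's first stop, elsewhere every time. Let go within about 0.05 rad of its middle, the knob settles there and stays. The drawer is free only within about 0.06 rad of the middle.
- drawer: Upper drawer of the chest, dark wood front 260 mm wide and 50 mm high; it slides out along the chest's -x, up to 130 mm, against 2 to 3 N of friction. Its origin coincides with the chest's origin when shut. Locked, it has 2 to 3 mm of play and then stops hard.
- handle (a point): Middle of the drawer's steel bar handle: a round bar 10 mm thick, level, along the chest's y, 100 mm long, its axis 40 mm in front of the drawer's face and 125 mm above the bench (the chest's top is at 150 mm). At chest x = -130 mm when shut. The space between bar and face is 35 mm.
- jar: Small jar with a yellow lid, 42 mm across, 52 mm high, standing on the chest. Origin at its underside. Leave alone.
- rib: Flat wooden rib 65 x 34 x 7 mm lying on the chest. Origin at its underside. Leave alone.
- brush_pot: Blue pot of brushes, 84 mm across, 220 mm high with the brushes. Origin at its underside. Leave alone.
- clay_pot: Grey raw clay pot 132 mm across, 125 mm high. Origin at its underside. Leave alone.
- bowl: White bowl 120 mm across, 50 mm high. Origin at its underside. Leave alone.
- mug: Terracotta mug 80 mm across, 90 mm high. Origin at its underside. Leave alone.
- loop_tool: Trimming loop tool, 160 mm long along its x. Origin at its underside, near its middle. Leave alone.

How it is judged:
By the outcome, as a careful person would: the job done as asked, in the order asked, and still so for the second after the job is handed in, with the robot touching nothing.
It also fails if it takes over 72 s, if anything falls off the work surface, if the arm or the gripper's body presses on something with over 40 N, if the wrist force passes 120 N, or if a joint passes its speed limit or range.

## Working session

There is one attempt and no reset: what is moved stays moved. The work goes in short steps, each a Python script; the robot and the scene stay as the last script left them, time stands still between calls to the robot, and variables do not carry over. Pictures are saved under pics/ and viewed, at most 10 in all, crops included, and the job is handed in when it is done.

```bash
mkdir -p pics; python3 - <<'E'
from plant import env
import cv2,numpy as np
a=env.get_image("scene");b=env.get_image("top")
cv2.imwrite("pics/scene.png",cv2.cvtColor(a,4));cv2.imwrite("pics/top.png",cv2.cvtColor(b,4))
for n in("scene","top","wrist"):print(n,{k:np.round(v,4).tolist() for k,v in env.camera_params(n).items() if hasattr(v,'__len__')})
s=env.get_state();print(s)
E
```

```text
scene {'mtx': [[392.3606, 0.0, 278.042], [0.0, 392.3606, 211.9025], [0.0, 0.0, 1.0]], 'R': [[-0.4117, 0.9112, -0.0149], [0.5789, 0.2489, -0.7765], [-0.7038, -0.3283, -0.63]], 't': [0.2092, -0.2079, 1.6213]}
top {'mtx': [[390.5525, 0.0, 279.9486], [0.0, 390.5525, 209.3168], [0.0, 0.0, 1.0]], 'R': [[-0.0012, -0.9996, -0.0295], [-0.9861, 0.0061, -0.1662], [0.1663, 0.0289, -0.9856]], 't': [0.0263, 0.536, 0.93]}
wrist {'mtx': [[321.4279, 0.0, 281.0278], [0.0, 321.4279, 211.3606], [0.0, 0.0, 1.0]], 'T_tool_cam': [[0.0005, -0.965, -0.2624, 0.0667], [1.0, 0.0005, 0.0002, 0.0012], [-0.0001, -0.2624, 0.965, -0.143], [0.0, 0.0, 0.0, 1.0]]}
{'t': 0.1, 'qpos': array([-1.18301837e+00,  3.20226302e-01,  1.56552830e+00, -2.09386090e-05,
        1.25741888e+00, -1.99804716e-02]), 'qvel': array([-1.32638265e-03, -7.89735368e-04, -2.92568048e-03, -4.24636264e-04,
       -6.79399397e-05,  1.89793599e-03]), 'effort': array([-1.87277583e-04, -4.16407907e+01, -2.34704858e+01, -8.95398512e-05,
        4.89265658e-03, -1.77295908e-05]), 'ee_pos': array([ 0.22786424, -0.52746625,  0.23057846]), 'orientation': array([-3.07500513e+00, -6.35773370e-01,  4.84592730e-04]), 'wrist_force': array([-0.20567505,  0.35727745,  0.95201269]), 'moment': array([0.01429148, 0.00727232, 0.04365234]), 'grasp_force': 0.0, 'width': 1.0021134709756132}
```

View pics/scene.png

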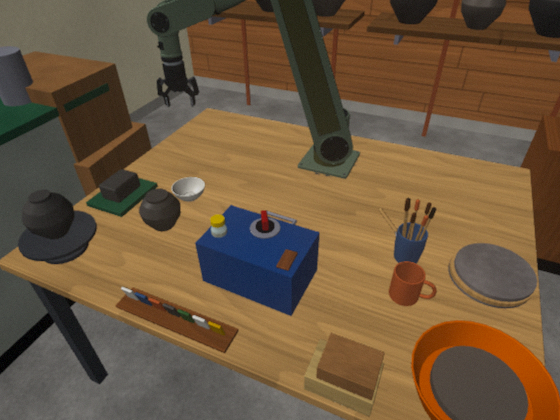

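View pics/top.png

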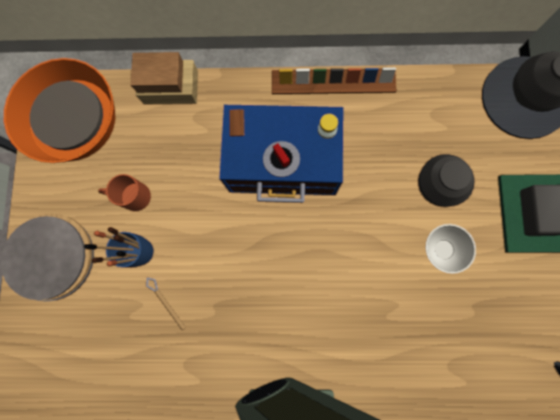

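The scene and top views show the chest: its top spans about (222-343, 105-182) in the top view, the knob's disc is near (281,158), and the handle is near (281,195). I'll enlarge both views.

```bash
python3 - <<'E'
import cv2,numpy as np
b=cv2.imread("pics/top.png")[95:210,210:355];a=cv2.imread("pics/scene.png")[200:310,190:330]
b=cv2.resize(b,None,fx=5.5,fy=5.2,interpolation=2);cv2.imwrite("pics/topc.png",b)
a=cv2.resize(a,None,fx=5,fy=5,interpolation=2);cv2.imwrite("pics/scenec.png",a)
E
```

```text
(no output)
```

View pics/topc.png

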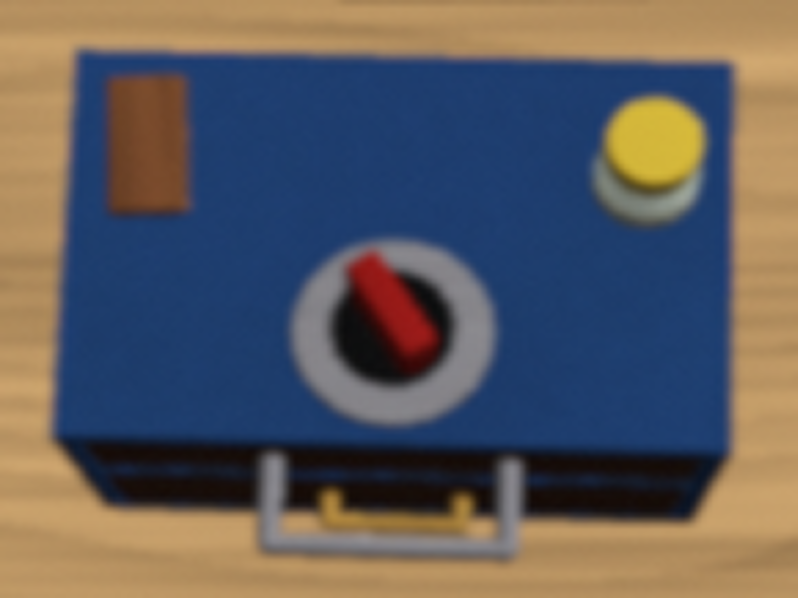

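View pics/scenec.png

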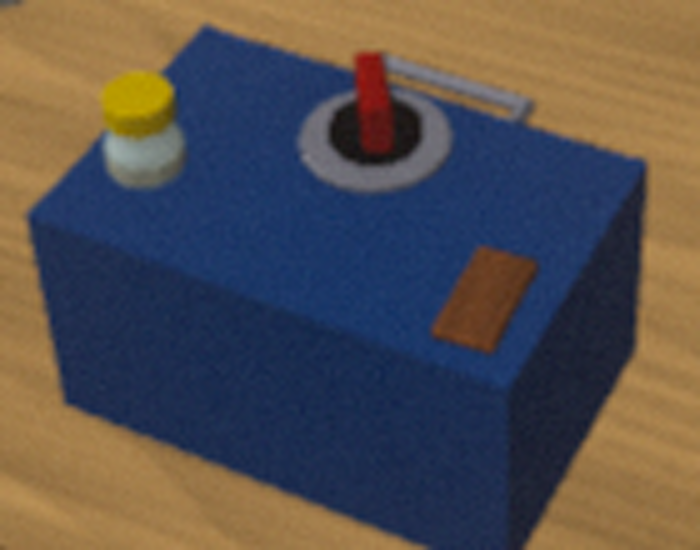

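The crops show the four corners of the chest's top, the disc (top-crop centre (393,332), scene-crop centre (376,140)), the red bar and the steel handle. I'll triangulate these points and fit the chest pose.

```bash
cat > h.py <<'E'
import numpy as np,cv2
from plant import env
from scipy.spatial.transform import Rotation as Ro
def P(n):
    c=env.camera_params(n);return c["mtx"]@np.c_[c["R"],c["t"]]
def tri(P1,u1,P2,u2):
    X=cv2.triangulatePoints(P1,P2,np.float64(u1),np.float64(u2))[:,0];return X[:3]/X[3]
def proj(P,X):
    p=P@np.r_[X,1];return p[:2]/p[2]
def ori(a): # tool down, finger-closing line (tool y) along world angle a
    y=np.array([np.cos(a),np.sin(a),0]);z=np.array([0,0,-1.]);x=np.cross(y,z)
    return Ro.from_matrix(np.c_[x,y,z]).as_rotvec()
E
python3 - <<'E'
from h import *
from scipy.optimize import least_squares
T=lambda u,v:((u+.5)/5.5-.5+210,(v+.5)/5.2-.5+95)
S=lambda u,v:((u+.5)/5-.5+190,(v+.5)/5-.5+200)
pts={'b+':((90,140,150),(80,52),(507,387)),'b-':((90,-140,150),(732,64),(33,213)),'f-':((-90,-140,150),(728,455),(207,27)),'f+':((-90,140,150),(57,437),(645,160)),'disc':((-40,0,155),(393,332),(376,140)),'h+':((-130,50,125),(265,543),(527,105)),'h-':((-130,-50,125),(514,550),None)}
Pt,Ps=P("top"),P("scene")
for k,(m,t,s) in pts.items():
    if s:print(k,tri(Pt,T(*t),Ps,S(*s)).round(4))
def W(p,m):
    c,s=np.cos(p[2]),np.sin(p[2]);m=np.array(m)/1000
    return np.array([p[0]+c*m[0]-s*m[1],p[1]+s*m[0]+c*m[1],m[2]])
def f(p):
    r=[]
    for m,t,s in pts.values():
        r+=list(proj(Pt,W(p,m))-T(*t))
        if s:r+=list(proj(Ps,W(p,m))-S(*s))
    return r
q=least_squares(f,[.6,0,0]);print(q.x,np.round(q.fun,1))
# bar top ends in top crop at z=.196
def back(P,u,z):
    A=np.c_[P[:,:2],-np.r_[u,1]];return np.linalg.solve(A,-(P[:,2]*z+P[:,3]))[:2]
e1,e2=back(Pt,T(365,262),.196),back(Pt,T(424,345),.196);d=e1-e2;print(e1,e2,np.hypot(*d),np.arctan2(d[1],d[0]))
print('disc',W(q.x,(-40,0,155)),'handle',W(q.x,(-130,0,125)))
E
```

```text
b+ [0.7664 0.1521 0.1524]
b- [ 0.7559 -0.123   0.154 ]
f- [ 0.5789 -0.1176  0.1524]
f+ [0.5885 0.1577 0.1531]
disc [0.6338 0.019  0.1558]
h+ [0.5459 0.0727 0.1303]
[ 0.67294503  0.01686384 -0.0349498 ] [-0.8  0.  -0.   1.3  0.8  0.  -1.6  1.2  1.   0.6 -0.4  0.3 -1.2  0.8
  0.4  0.9  0.1  0.5 -0.3 -0.1  0.7  0.9 -0.3  1.  -1.1  0.8]
[0.6520359  0.02841955] [0.61598687 0.0053282 ] 0.042810553071604474 0.5697062559688963
disc [0.63296946 0.01826155 0.155     ] handle [0.54302442 0.02140639 0.125     ]
```

```bash
python3 - <<'E'
from h import *
k=np.array([.633,.0182]);b=.55
best=None
for s in(1,-1):
    r=[env.ik([*k,.168],ori(b+s*np.pi/2-d)) for d in (0,.8,1.6)]
    print(s,[None if x is None else x.round(2) for x in r])
    if all(x is not None for x in r):
        m=max(abs(x[5]) for x in r)
        if best is None or m<best[0]:best=(m,s)
s=best[1];print("use",s)
env.move_to([*k,.29],ori(b+s*np.pi/2))
st=env.get_state();print(st['t'],st['ee_pos'],st['qpos'],st['moment'],st['wrist_force'])
im=env.get_image("wrist");cv2.imwrite("pics/w1.png",cv2.cvtColor(im,4))
np.savez("w1.npz",p=st['ee_pos'],o=st['orientation'],s=s)
E
```

```text
1 [array([ 0.01,  0.45,  1.52, -0.  ,  1.17, -2.11]), array([ 0.01,  0.45,  1.52, -0.  ,  1.17, -1.31]), array([ 0.01,  0.45,  1.52,  0.  ,  1.17, -0.51])]
-1 [array([ 0.01,  0.45,  1.52, -0.  ,  1.17,  1.03]), array([ 0.01,  0.45,  1.52, -0.  ,  1.17,  1.83]), None]
use 1
2.525 [0.63295849 0.01742408 0.28995709] [ 9.50652521e-03  3.86583642e-01  1.31695534e+00 -2.97468934e-04
  1.43813184e+00 -2.11004561e+00] [-0.02543153  0.0827233  -0.02905537] [-0.08523882  0.65318476 -0.14881245]
```

View pics/w1.png

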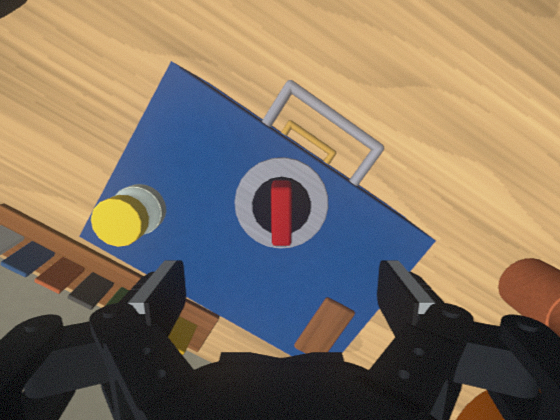

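The wrist view shows the bar upright in the picture, its top running from about (281,182) to (282,240). The disc spans x 235-328 and y 158-249, centred near (281,203). The handle's bar runs from (291,84) to (380,148).

```bash
python3 - <<'E'
from h import *
d=np.load("w1.npz");c=env.camera_params("wrist")
T=np.eye(4);T[:3,:3]=Ro.from_rotvec(d['o']).as_matrix();T[:3,3]=d['p'];M=np.linalg.inv(T@c["T_tool_cam"])
Pw=c["mtx"]@M[:3];np.save("Pw1",Pw)
def back(P,u,z):
    A=np.c_[P[:,:2],-np.r_[u,1]];return np.linalg.solve(A,-(P[:,2]*z+P[:,3]))[:2]
print('disc',back(Pw,(281.5,203.5),.155),'pred',proj(Pw,[.633,.0183,.155]))
e=back(Pw,(281,182),.196),back(Pw,(282,237),.196);v=e[1]-e[0];print(e,np.hypot(*v),np.arctan2(v[1],v[0]),'mid',(e[0]+e[1])/2)
for u in((291,84),(380,148)):print(back(Pw,u,.125))
# heights from two views (top + wrist)
Pt=P("top");T2=lambda u,v:((u+.5)/5.5-.5+210,(v+.5)/5.2-.5+95)
print(tri(Pt,T2(393,332),Pw,(281.5,203.5)),tri(Pt,T2(265,543),Pw,(380,148)),tri(Pt,T2(514,550),Pw,(291,84)))
E
```

```text
disc [0.63527914 0.01785465] pred [283.26706631 201.62942305]
(array([0.61286315, 0.00362798]), array([0.6494859 , 0.02696261])) 0.04342500267629813 0.5672973320628754 mid [0.63117452 0.0152953 ]
[ 0.54306978 -0.02861694]
[0.54716643 0.07275879]
[0.63690544 0.01881882 0.14652909] [0.54713275 0.07312762 0.12406852] [ 0.54314003 -0.03005129  0.12480427]
```

```bash
python3 - <<'E'
from h import *
k=[.634,.018];b=.555
env.move_l([*k,.168],.12,ori(b+np.pi/2))
s0=env.get_state();env.gripper_close();env.dwell(.2)
s=env.get_state();print(s['t'],s0['moment'],s['moment'],s['wrist_force'],s['width'],s['grasp_force'],s['ee_pos'],s['qpos'][5])
q=s['qpos'].copy();q=env.ik([*k,.168],ori(b+np.pi/2)) ;a0=q[5];L=[]
np.save("q0",q)
for i in range(1,9):
    q[5]=a0+.03*i;env.movej(q);s=env.get_state();L.append((s['t'],s['qpos'][5]-a0,s['moment'][2]))
print(np.round(L,3))
E
```

```text
4.5833 [-0.02337852 -0.01659575  0.02866032] [ 0.06112418  0.18352399 -0.00573573] [-0.26722886  1.11067866  2.24628921] 0.1718688478645857 59.61846113204956 [0.63400003 0.01807233 0.16829971] -2.1155176204956736
[[ 4.833  0.03  -0.083]
 [ 5.083  0.059 -0.13 ]
 [ 5.333  0.089 -0.139]
 [ 5.583  0.119 -0.04 ]
 [ 5.833  0.149 -0.127]
 [ 6.083  0.179 -0.111]
 [ 6.333  0.209  0.051]
 [ 6.583  0.239 -0.154]]
```

```bash
cat >> h.py <<'E'
def feel(n=10):
    M=[]
    for _ in range(n):
        env.dwell(.01);s=env.get_state();M.append([s['t'],s['qpos'][5],s['moment'][2],s['effort'][5]])
    M=np.array(M);return np.r_[M.mean(0),M[:,2].std()]
E
python3 - <<'E'
from h import *
q=np.load("q0.npy");a0=q[5];L=[feel()]
print([round(env.get_state()['moment'][2],3) for _ in range(4)])
for i in range(6):
    q[5]=a0+.24+.02*(i+1);env.movej(q);L.append(feel())
L=np.array(L);L[:,1]-=a0;print(np.round(L,3));s=env.get_state();print(s['ee_pos'],s['wrist_force'],s['moment'])
E
```

```text
[np.float64(-0.132), np.float64(-0.132), np.float64(-0.132), np.float64(-0.132)]
[[ 6.629e+00  2.390e-01 -1.170e-01 -1.400e-01  2.900e-02]
 [ 6.962e+00  2.590e-01 -3.900e-02 -3.200e-02  2.600e-02]
 [ 7.296e+00  2.790e-01 -3.100e-02 -3.900e-02  2.900e-02]
 [ 7.629e+00  2.990e-01 -4.600e-02 -4.400e-02  1.900e-02]
 [ 7.962e+00  3.190e-01  3.700e-02  4.600e-02  4.000e-02]
 [ 8.296e+00  3.390e-01 -1.350e-01 -1.190e-01  2.400e-02]
 [ 8.629e+00  3.590e-01 -2.100e-02 -3.000e-03  2.600e-02]]
[0.63380991 0.01858461 0.16826792] [-3.25886195  1.74520051  5.16245144] [ 0.35000872  0.42805607 -0.02201364]
```

```bash
cat > turn.py <<'E'
from h import *
import sys
q=np.load("q0.npy");a0=q[5];L=[]
a=env.get_state()['qpos'][5]-a0
n=0
while a<float(sys.argv[1]):
    a+=.02;q[5]=a0+a;env.movej(q);f=feel(3);L.append([f[0],f[1]-a0,f[2],f[3]])
    if f[3]>.13:break
L=np.array(L)
for r in L:print(*np.round(r,3))
E
python3 turn.py .85
```

```text
8.933 0.378 -0.083 -0.076
9.208 0.398 -0.056 -0.053
9.483 0.418 0.07 0.056
9.758 0.438 -0.003 -0.013
10.033 0.458 -0.004 0.017
10.308 0.478 0.063 0.049
10.583 0.499 -0.351 -0.315
10.858 0.518 -0.186 -0.177
11.133 0.538 -0.191 -0.176
11.408 0.558 -0.054 -0.057
11.683 0.578 0.051 0.066
11.958 0.597 0.196 0.189
```

The torque dropped to -0.3 at 0.49 rad, crossed zero at about 0.565, then rose. I'll go back to 0.565 and let go, then hook the handle with one open finger.

```bash
python3 - <<'E'
from h import *
q=np.load("q0.npy");a0=q[5]
q[5]=a0+.567;env.movej(q);print(feel(5)[2:4])
env.gripper_open();env.dwell(.3)
p=env.get_state()['ee_pos'];env.move_l([p[0],p[1],.30],.15)
yaw=-.037;ex=np.array([np.cos(yaw),np.sin(yaw)])
h=np.array([.544,.0217]);c=h-.027*ex
# candidates for tool y along chest x (two half turns)
cand=[(abs(r[5]),a) for a in(yaw,yaw+np.pi) for r in[env.ik([*c,.1],ori(a))] if r is not None]
a=min(cand)[1];print(cand,a)
env.move_to([*c,.25],ori(a))
s=env.get_state();print(s['t'],s['ee_pos'],s['wrist_force'])
cv2.imwrite("pics/w2.png",cv2.cvtColor(env.get_image("wrist"),4))
np.savez("w2.npz",p=s['ee_pos'],o=s['orientation'],c=c,ex=ex,a=a)
E
```

```text
[0.06313677 0.06423897]
[(np.float64(0.058651694876457494), -0.037)] -0.037
15.7 [0.51722213 0.02268951 0.24986928] [0.7233075  0.31122286 0.15119787]
```

View pics/w2.png

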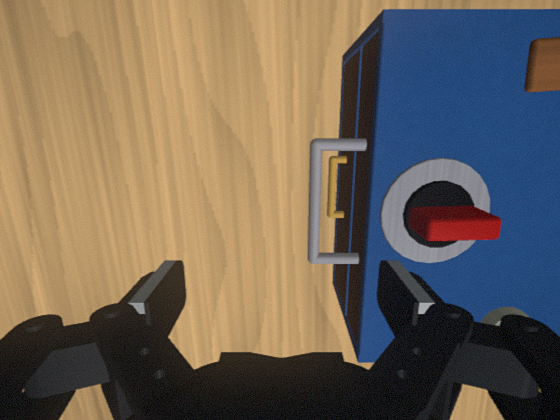

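The wrist view shows the handle's bar running from (316,145) to (314,260), and the knob now nearly along the chest's x. I'll check the handle position, then descend and pull gently in small steps.

```bash
python3 - <<'E'
from h import *
d=np.load("w2.npz");cp=env.camera_params("wrist");ex=d['ex'];c=d['c']
T=np.eye(4);T[:3,:3]=Ro.from_rotvec(d['o']).as_matrix();T[:3,3]=d['p'];Pw=cp["mtx"]@np.linalg.inv(T@cp["T_tool_cam"])[:3]
def back(P,u,z):
    A=np.c_[P[:,:2],-np.r_[u,1]];return np.linalg.solve(A,-(P[:,2]*z+P[:,3]))[:2]
e=np.array([back(Pw,(316.5,145),.125),back(Pw,(314,260),.125)]);h=e.mean(0);v=e[0]-e[1]
print(e,h,np.hypot(*v),'yaw',np.arctan2(-v[0],v[1]))
if abs((h-c)@ex-.027)<.004:
    env.move_l([*c,.16],.15);env.move_l([*c,.098],.06)
    s=env.get_state();print(s['t'],s['wrist_force']);f0=s['wrist_force']
    for i in range(1,16):
        env.move_l([*(c-ex*.002*i),.098],.03);s=env.get_state();f=(s['wrist_force']-f0)[:2]@ex
        print(i*2,round(f,2),end='; ')
        if f>6:break
    print(s['t'])
E
```

```text
[[ 0.54888935  0.0703719 ]
 [ 0.54592652 -0.03121751]] [0.54740793 0.0195772 ] 0.10163260268815238 yaw -0.029156411712254738
17.6833 [ 0.41326803 -0.22340533 -0.56538443]
2 -0.86; 4 -0.17; 6 -0.63; 8 -0.2; 10 0.62; 12 2.02; 14 0.88; 16 0.44; 18 0.53; 20 0.82; 22 0.3; 24 0.52; 26 0.32; 28 0.11; 30 -0.1; 21.4333
```

```bash
python3 - <<'E'
from h import *
d=np.load("w2.npz");ex=d['ex'];c=d['c']
for o in(.04,.06,.085,.113):
    env.move_l([*(c-ex*o),.098],.05);print(o,env.get_state()['wrist_force'].round(2))
env.move_l([*(c-ex*.102),.098],.04)   # back off the bar, into the gap
env.move_l([*(c-ex*.102),.26],.12)
s=env.get_state();print(s['t'],s['wrist_force'])
a=env.get_image("scene");b=env.get_image("top")
cv2.imwrite("pics/end.png",cv2.cvtColor(np.hstack([cv2.resize(a[180:320,170:350],(400,311)),cv2.resize(b[95:260,190:400],(396,311))]),4))
E
```

```text
0.04 [-0.44 -0.88 -0.07]
0.06 [-0.21  0.01 -0.97]
0.085 [-0.43 -0.29  0.11]
0.113 [0.24 0.91 0.08]
25.6167 [-0.12666038 -0.73479006  0.19641737]
```

View pics/end.png

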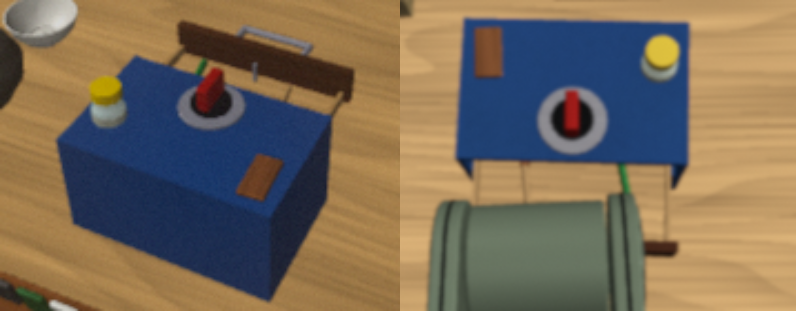

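The drawer is out and the other things have not moved. In the crop, the drawer front's upper edge is near (660,242). I'll check the opening against that, then hand in.

```bash
python3 - <<'E'
from h import *
Pt=P("top");u=((660-400)*210/396+190,242*165/311+95)
A=np.c_[Pt[:,:2],-np.r_[u,1]];X=np.linalg.solve(A,-(Pt[:,2]*.145+Pt[:,3]))[:2]
o=np.array([.674,.017]);ex=np.load("w2.npz")['ex'];v=-(X-o)@ex
print(X,v-.09)
s=env.get_state();print(s['t'],s['wrist_force'])
if v-.09>.083: print(env.hand_in())
E
```

```text
[ 0.48694105 -0.08481351] 0.09316468240814685
25.7167 [-1.05240536  0.26338741  0.01749305]
the job is handed in; nothing more can be done
None
```

I turned the knob clockwise into its notch, pulled the upper drawer open about 93–100 mm with a light pull, let go of it, and handed the job in at about 26 s; the other things near the chest look unmoved in the last pictures.

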